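Fit the blow-off nozzle and turn on the air

ROBOT

A 7-joint arm with a two-finger parallel gripper is mounted at the origin on the work surface. World frame = base frame: x ahead of the robot, y to its left, z up, the work surface at z = 0. Lengths are in m, angles in rad, forces in N, time in s.
With the tool pointing down it reaches from about 0.425 to 0.925 m from the base axis. Payload 6.8 kg.
Tool frame: the origin (TCP) lies midway between the tips of the shut fingers; the grasp point (between the pads) lies 19 mm behind it; z points along the fingers, y is the line along which they close (so a half turn about z gives the same grasp; the last joint's range is limited). The gripper opens to 85 mm and grips with 20 to 120 N. Pads are 22 mm wide; open, the fingers measure 114 mm over their backs; the gripper's body (76 mm by 85 mm) begins 54 mm behind the grasp point. The pads swing forward as they close: fully open they stand 13 mm farther back than shut.
Start: joints at [-1.236, 0.477, 0.022, 1.555, -0.011, 1.109, -0.083], TCP at [0.289, 0.61, 0.231] pointing down, gripper open.
Joint ranges: [-2.96, 2.96], [-0.34, 2.1], [-1.41, 1.46], [0.24, 2.44], [-1.37, 4.51], [0.17, 1.92], [-2.96, 2.96]. Speed limits (rad/s): [2.39, 2.39, 3.14, 3.14, 3.14, 3.14, 3.14].

INTERFACE

Orientations are given as a rotation vector (axis times angle).
In Python, from bench import get_obs, grab_frame, camera_params, r gives the robot as it stands.
- The arm moves only by the shell command python3 -m jog 'ROWS' [FORCE]. ROWS is JSON, a list of rows, each an object of numbers: "rx", "ry", "rz": the turn, a rotation vector about the world's x, y, z scaled (see below); "x", "y", "z": the shift along the world's x, y, z scaled (see below); "jaw": the opening, from -1 (shut) to 1 (fully open). In form: [{"rx": .., "ry": .., "rz": .., "x": .., "y": .., "z": .., "jaw": ..}, ...]. A call has 1 to 8 rows; each row shifts and turns the commanded pose from where the row before left it; what a row does not reach is not made up. The controller multiplies each number of a shift by 60 mm and each number of a turn by 10 degrees. A row lasts 1/8 s, in which the tool goes at most 62.5 mm and 10.7 degrees, less where a joint would pass 70% of its speed; a pose out of reach is approached as far as the arm can. A call with a number of a shift or a turn outside -1 to 1 is refused whole. A call with a gripper value outside its range is refused whole. The fingers move at their own pace and stop on an object; FORCE is the grip in N (left out, the last holds). Time passes only in rows, so rows that do not move let the fingers close. It gives the time, the measured TCP pose, the force, the opening and the grip force at its end, in the units of the state.
- get_obs(): the state, without advancing time (a new reading comes with each control period).
- grab_frame(name): name is "scene" or "top" or "wrist"; returns the picture (420x560x3 uint8, red, green, blue); there is no depth.
- camera_params(name): a dict with "fx", "fy", "cx", "cy" (pixels), "R" (3x3) and "t" (3): a world point X has camera coordinates R X + t. Camera axes: x right, y down, z forward; pixel columns grow to the right and rows downward; lengths in m; the calibration is good to about 2 mm. A picture is of the moment at which its call begins: read the wrist's pose just before it. camera_params takes no time and is no camera call; for the wrist camera it gives the pose at the moment of the call.
- r.hand_in(): hands the job in; it is judged then, once.
The state is a dict: "clock": time; "joints": joint angles; "qvel": joint speeds; "tau": joint torques, N m; "tcp_pos": TCP position; "orientation": TCP orientation; "contact_force": force on the tool from outside, world axes, zero at the start; "moment": the same for the moment, N m; "grip_width": finger opening in m; "gripper_force": force on a finger pad.
Only numpy, scipy, OpenCV 4.12 (cv2) and the standard library are available. Lean on these libraries where they do the work, as an engineer would, in place of code of your own. Each camera call takes 0.05 s, during which the arm holds its last target. There are 200 camera calls.

TASK

Set up the bench's blow-off point for dusting trays: take the flat-topped nozzle out of its wooden block, stand it tube-down in the manifold's push-fit port and push it past the seal until it is fully home. Only then swing the valve handle all the way open, so that it points straight away from the port. Leave the cone-topped nozzle, the tray, the tape roll and the brush alone.

Things in the scene. Friction and masses are not known exactly. Their poses are not given: they have to be found in the camera images.
- manifold: Air manifold fixed to the bench: dark steel base plate 90 (x) x 225 (y) x 12 mm; at its +y end the upright round black push-fit port, on its -y half an aluminium valve block 50 x 90 mm, top at z 52. Origin on the bench near the plate's middle, z up, x roughly away from the robot (yaw within 0.4 rad). A steel feed pipe leaves the block to -y (top at z 42), turning down to the bench at y -150.
- port_mouth (a point): Centre of the port's open top, in manifold frame (0, 75, 70) mm. Port body is 38 mm in diameter; its mouth is bevelled from 23 mm diameter to the 18 mm bore over the first 5 mm. Axes as the manifold's.
- port_floor (a point): Centre of the bore's flat floor, where the tube bottoms, 48 mm below the mouth; axes as the manifold's. A sprung seal sits about 24 mm below the mouth: a tube let go stops on it, upright, foot about 18 to 23 mm above the floor. Pushing past it and on to the floor takes about 5 to 15 N down all the way; it stays where pushed.
- flat_nozzle: Nozzle to fit, loose, 60 to 130 g: rigid steel tube 16 mm in diameter, 75 long, foot tapered to 11 mm over 6 mm, with a flat-topped round brass head 34 mm in diameter, 22 high (97 overall). A thin black ring 48 mm above the foot meets the port's mouth when home. Origin at the foot's centre, z to the head. Starts upright in one block's hole, foot 5 mm and head 80 to 102 mm above the bench.
- nozzle_foot (a point): Centre of the flat nozzle's foot (its origin).
- nozzle_top (a point): Centre of the flat nozzle's flat top, 97 mm above the foot along the tube.
- valve (a joint): Valve handle angle, rad: 0 shut (handle along the manifold's -x, across the pipe), 1.57 fully open at its stop (handle along the manifold's -y, straight away from the port). Opens counter-clockwise seen from above about the vertical axis through valve_hub; stays where left; needs about 2 N at 70 mm from the axis. Starts between 0 and 0.25.
- valve_hub (a point): Top of the handle on its turning axis, in manifold frame (0, -40, 77) mm.
- valve_tip (a point): Top of the handle at its free end, 95 mm from the axis. The handle is a dark steel bar 12 mm wide and 14 mm high, from 63 to 77 mm above the bench, free underneath.
- block_a: Wooden block 65 x 65 x 35 mm, fixed to the bench, with an 18 mm hole 30 mm deep at its middle, which the flat-topped nozzle stands in. Origin at the centre of its underside.
- block_b: The same wooden block, which the cone-topped nozzle stands in. Origin at the centre of its underside.
- cone_nozzle: Bystander, loose: the same 16 mm tube with a slim brass head that tapers to a point (20 mm wide at its base, 40 mm high, 115 mm overall), standing in the other block. Origin at the centre of its foot.
- tray: Bystander, loose: wooden tray 140 x 200 mm, 48 mm high at the handles. Origin at the centre of its underside.
- tape_roll: Bystander, loose: cardboard roll 90 mm in diameter, 48 mm high, lying flat. Origin at the centre of its underside.
- dust_brush: Bystander, loose: flat hand brush with a wooden handle, about 200 mm long, lying on the bench. Origin at the centre of its underside.
Mind the look-alikes: they are no part of the job. Leave any green or purple look-alike of the flat_nozzle alone.

How it is judged:
On the way, in this order (a step that is already met when the one before it is completed fails the run):
1. the flat-topped nozzle is fully home in the port while the valve is still shut (z of nozzle_foot in the frame of port_floor between -0.004 and 0.004 m and horizontal distance between nozzle_foot and port_floor below 0.004 m and angle between the z axis of flat_nozzle and the z axis of manifold, either way round below 0.12 rad and value of joint valve below 0.4 rad), for 0.2 s.
2. the valve handle is swung fully open (value of joint valve above 1.35 rad), for 0.2 s.
At the end, for the whole second after the job is handed in: The flat-topped nozzle stands at rest in the port, its foot within 4 mm of the bore's floor and axis, upright within 0.12 rad; the valve handle is at 1.35 rad or more (fully open is 1.57) (z of nozzle_foot in the frame of port_floor between -0.004 and 0.004 m and horizontal distance between nozzle_foot and port_floor below 0.004 m and angle between the z axis of flat_nozzle and the z axis of manifold, either way round below 0.12 rad and value of joint valve above 1.35 rad and linear speed of flat_nozzle below 0.02 m/s); the robot touches nothing.
It fails at once if the valve opened (past 0.5 rad) before the nozzle is home (value of joint valve above 0.5 rad and not (z of nozzle_foot in the frame of port_floor below 0.006 m and horizontal distance between nozzle_foot and port_floor below 0.006 m)).
It fails at once if the cone-topped nozzle taken out or knocked over (distance of cone_nozzle from where it was at the start of the episode above 0.012 m or angle between cone_nozzle's own z axis and vertical above 0.3 rad).
It fails at once if the tray, tape roll or brush moved by more than 2 cm (distance of any of tray, tape_roll, dust_brush from where it was at the start of the episode above 0.02 m).
It also fails if it takes over 54 s, if anything falls off the work surface, if the arm or the gripper's body presses on something with over 40 N, if the wrist force passes 120 N, or if a joint passes its speed limit or range.

## Working session

There is one attempt and no reset: what is moved stays moved. The work goes in short steps, Python scripts to look and compute and a shell command to move; the robot and the scene stay as the last step left them, time stands still between calls to the robot, and variables do not carry over. Pictures are saved under pics/ and viewed, at most 13 in all, crops included, and the job is handed in when it is done.

```bash
mkdir -p pics && python3 - <<'E'
from bench import get_obs, grab_frame, camera_params
import cv2
for n in ("scene","top"):
    cv2.imwrite(f"pics/{n}0.png",cv2.cvtColor(grab_frame(n),cv2.COLOR_RGB2BGR))
    p=camera_params(n);print(n,p)
o=get_obs();print(o)
E
```

```text
scene {'fx': 520.5749898728546, 'fy': 520.5749898728546, 'cx': 277.6896779532185, 'cy': 215.92572495530402, 'R': array([[ 0.76659262,  0.64199886,  0.01316142],
       [ 0.51565612, -0.60325723, -0.60842376],
       [-0.38266764,  0.47319993, -0.79350319]]), 't': array([-0.48799347, -0.20984897,  1.54582935])}
top {'fx': 449.520990077045, 'fy': 449.520990077045, 'cx': 279.54361894236087, 'cy': 209.21670145542183, 'R': array([[-0.02480075, -0.99925423, -0.0295958 ],
       [-0.99630024,  0.02714254, -0.08154214],
       [ 0.08228463,  0.02746399, -0.99623038]]), 't': array([0.09427802, 0.57020099, 1.15303425])}
{'clock': 0.1, 'joints': array([-1.23607643,  0.47770021,  0.02237206,  1.55634257, -0.01152678,
        1.10931268, -0.08308331]), 'qvel': array([-0.00050788, -0.0012808 , -0.00036509, -0.00414517, -0.00013588,
        0.00056094, -0.00106806]), 'tau': array([ 5.08799858e-03, -5.97760248e+01,  1.61400553e+00, -2.81955886e+01,
        1.28656783e-02,  4.96907160e-03, -3.00596002e-05]), 'tcp_pos': array([0.28902116, 0.6094036 , 0.23043928]), 'orientation': array([-6.89856737e-01, -3.06465431e+00,  2.53626763e-03]), 'contact_force': array([-0.20931974,  0.54011401,  0.70137353]), 'moment': array([ 0.02474483, -0.00109693, -0.00036658]), 'gripper_force': 0.0, 'grip_width': 0.08513919041032524}
```

View pics/scene0.png

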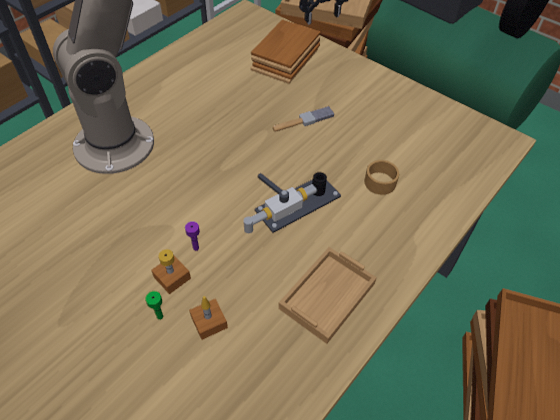

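View pics/top0.png

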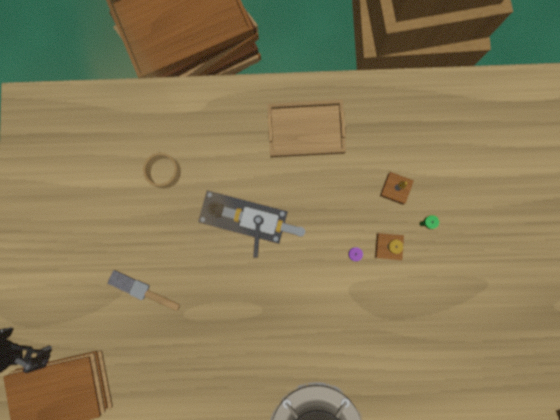

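The scene picture shows three flat-topped nozzles: brass in a block (scene 167,257; top 397,247), purple (scene 193,230; top 356,255) and green (scene 154,300; top 432,222). The brass one standing in a wooden block fits the description. The manifold is at scene (300,203), top (243,217). I'll confirm with an enlarged crop.

```bash
cat > h.py <<'E'
import numpy as np, cv2
from bench import get_obs, grab_frame, camera_params
def ray(p,uv):
    d=p["R"].T@np.array([(uv[0]-p["cx"])/p["fx"],(uv[1]-p["cy"])/p["fy"],1]); return -p["R"].T@p["t"],d/np.linalg.norm(d)
def tri(obs):
    A=np.zeros((3,3));b=np.zeros(3);rs=[ray(p,uv) for p,uv in obs]
    for c,d in rs: M=np.eye(3)-np.outer(d,d);A+=M;b+=M@c
    X=np.linalg.solve(A,b);return X,max(np.linalg.norm(np.cross(X-c,d)) for c,d in rs)
def atz(p,uv,z):
    c,d=ray(p,uv);return c+d*(z-c[2])/d[2]
def proj(p,X):
    x=p["R"]@np.asarray(X)+p["t"];return x[0]/x[2]*p["fx"]+p["cx"],x[1]/x[2]*p["fy"]+p["cy"]
def crop(im,u,v,w,h,s):
    return cv2.resize(cv2.cvtColor(im,cv2.COLOR_RGB2BGR)[v:v+h,u:u+w],None,fx=s,fy=s,interpolation=cv2.INTER_CUBIC)
E
python3 - <<'E'
import cv2,numpy as np
t=cv2.imread("pics/top0.png");s=cv2.imread("pics/scene0.png")
f=lambda i,u,v,w,h:cv2.resize(i[v:v+h,u:u+w],(w*4,h*4),interpolation=cv2.INTER_CUBIC)
a=np.vstack([np.hstack([f(t,190,175,100,75),f(t,350,200,100,75)]),np.hstack([f(s,240,160,100,75),f(s,130,220,100,75)])])
cv2.imwrite("pics/c1.png",a)
E
```

```text
(no output)
```

View pics/c1.png

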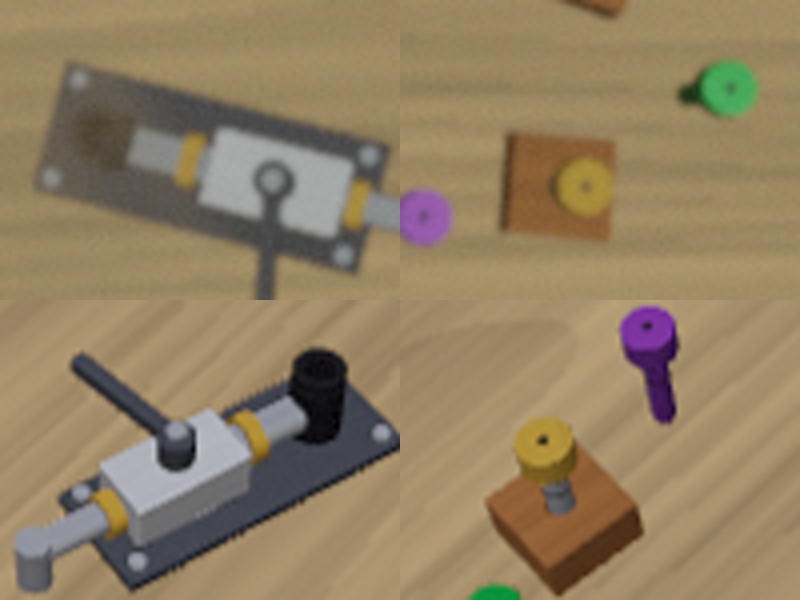

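The enlarged crop shows the brass flat-topped nozzle in its block (crop 585,186 top view; 545,440 scene); the purple and green ones stand outside the blocks, so brass is confirmed. The port mouth is at crop (319,368) in scene, and there is a smudge over it in the top view.

```bash
python3 - <<'E'
from h import *
T=camera_params("top");S=camera_params("scene")
q=lambda x,y,u,v:(u+(x+.5)/4-.5,v+(y+.5)/4-.5)
print("noz",tri([(T,q(185,186,350,200)),(S,q(145,140,130,220))]))
print("port",tri([(T,q(103,135,190,175)),(S,q(319,68,240,160))]))
print("hub",tri([(T,q(272,181,190,175)),(S,q(177,129,240,160))]))
C=[atz(T,q(*c,190,175),.012) for c in((68,65),(388,148),(357,270),(37,188))]
m=sum(C)/4;a=(C[0]-C[1]+C[3]-C[2]);yaw=np.arctan2(-a[0],a[1])
print("mid",m,"yaw",yaw)
Rz=np.array([[np.cos(yaw),-np.sin(yaw)],[np.sin(yaw),np.cos(yaw)]])
for n,l in(("port",(0,.075)),("hub",(0,-.04))):print(n,m[:2]+Rz@l)
for n,uv in(("purple",q(23,217,350,200)),("green",q(328,88,350,200))):print(n,atz(T,uv,.1))
print("scene port at .07",atz(S,q(319,68,240,160),.07),"scene hub .077",atz(S,q(177,129,240,160),.077))
# block top corners via top cam
print("block",[atz(T,q(*c,350,200),.035)[:2].round(3) for c in((112,135),(215,142),(208,240),(105,232))])
print("cone top", atz(T,(401,186),.1))
E
```

```text
noz (array([ 0.46930178, -0.20006611,  0.10613474]), np.float64(0.00023770738184223188))
port (array([0.57590232, 0.24062011, 0.07537611]), np.float64(0.0015192403061224894))
hub (array([0.54301711, 0.13347442, 0.08415481]), np.float64(0.0007828250697574319))
mid [0.55687195 0.17824837 0.012     ] yaw -0.27833854582520284
port [0.57747884 0.25036187]
hub [0.54588161 0.13978784]
purple [ 0.45284087 -0.10349976  0.1       ]
green [ 0.5260616 -0.2902811  0.1      ]
scene port at .07 [0.57425252 0.24597178 0.07      ] scene hub .077 [0.53981734 0.13882785 0.077     ]
block [array([ 0.502, -0.171]), array([ 0.496, -0.237]), array([ 0.434, -0.229]), array([ 0.441, -0.164])]
cone top [ 0.61503722 -0.22075718  0.1       ]
```

```bash
python3 -m jog '[{"x":0.6,"y":-0.9,"z":0.1,"rz":-0.7},{"x":0.6,"y":-0.9,"z":0.1,"rz":-0.7},{"x":0.6,"y":-0.9,"z":0.1,"rz":-0.7},{"x":0.5,"y":-0.9,"z":0.1,"rz":-0.7},{"x":0.5,"y":-0.9,"rz":-0.7},{"x":0.5,"y":-0.9,"rz":-0.7},{"y":-0.6},{}]' && python3 - <<'E'
from h import *
p=camera_params("wrist");print(p,-p["R"].T@p["t"]);cv2.imwrite("pics/w1.png",crop(grab_frame("wrist"),0,0,560,420,1))
for X in((.576,.247,.07),(.543,.138,.077)):print(proj(p,X))
print(get_obs()["joints"])
E
```

```text
validation failed for argument at $[0]...
```

```bash
python3 -m jog '[{"rx":0,"ry":0,"rz":-0.7,"x":0.6,"y":-0.9,"z":0.1,"jaw":1},{"rx":0,"ry":0,"rz":-0.7,"x":0.6,"y":-0.9,"z":0.1,"jaw":1},{"rx":0,"ry":0,"rz":-0.7,"x":0.6,"y":-0.9,"z":0.1,"jaw":1},{"rx":0,"ry":0,"rz":-0.7,"x":0.5,"y":-0.9,"z":0.1,"jaw":1},{"rx":0,"ry":0,"rz":-0.7,"x":0.5,"y":-0.9,"z":0,"jaw":1},{"rx":0,"ry":0,"rz":-0.7,"x":0.5,"y":-0.9,"z":0,"jaw":1},{"rx":0,"ry":0,"rz":0,"x":0,"y":-0.6,"z":0,"jaw":1},{"rx":0,"ry":0,"rz":0,"x":0,"y":0,"z":0,"jaw":1}]' && python3 - <<'E'
from h import *
p=camera_params("wrist");print(p,-p["R"].T@p["t"]);cv2.imwrite("pics/w1.png",crop(grab_frame("wrist"),0,0,560,420,1))
for X in((.576,.247,.07),(.543,.138,.077)):print(proj(p,X))
print(get_obs()["joints"])
E
```

```text
clock: 1.1
tcp_pos: [0.4834, 0.2528, 0.2544]
orientation: [1.75, 2.609, -0.002]
contact_force: [0.4, 0.6, -0.6]
grip_width: 0.0852
gripper_force: 0.0
{'fx': 372.0776458108909, 'fy': 372.0776458108909, 'cx': 281.0161474917337, 'cy': 204.20498458360194, 'R': array([[ 9.25312023e-01,  3.79206170e-01, -5.83471267e-04],
       [ 3.60747730e-01, -8.79794749e-01,  3.09551734e-01],
       [ 1.16870593e-01, -2.86642427e-01, -9.50882424e-01]]), 't': array([-5.42544326e-01,  2.21195095e-04,  4.17151956e-01])} [0.4531902  0.32550421 0.39627743]
(np.float64(371.1217468942506), np.float64(217.46616794671436))
(np.float64(293.34222090015567), np.float64(303.87163556632026))
[-0.84832038  0.24445216  0.29652847  1.85489157 -0.08170179  1.05426466
 -0.12713921]
```

View pics/w1.png

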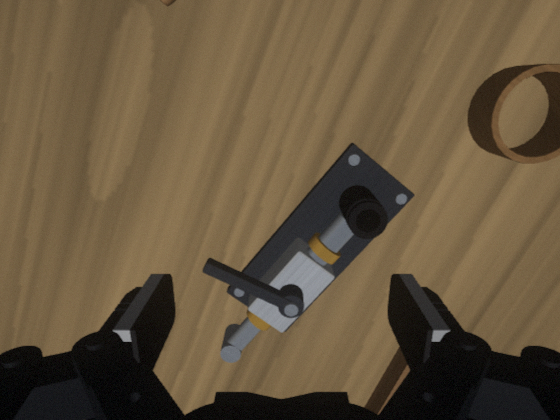

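Wrist view: port mouth centre at (368,217), hub at (291,310), handle end at about (208,265), i.e. shut; port prediction agrees to 3 px. I move over the nozzle next.

```bash
python3 - <<'E'
from h import *
p=camera_params("wrist");S=camera_params("scene")
q=lambda x,y,u,v:(u+(x+.5)/4-.5,v+(y+.5)/4-.5)
print(atz(p,(368,217),.07),tri([(p,(368,217)),(S,q(319,68,240,160))]))
print(atz(p,(291,310),.077),tri([(p,(291,310)),(S,q(177,129,240,160))]))
print("tip",atz(p,(208,265),.077))
E
python3 -m jog '[{"rx":0,"ry":0,"rz":0,"x":0,"y":-0.9,"z":0,"jaw":1},{"rx":0,"ry":0,"rz":0,"x":0,"y":-1,"z":0,"jaw":1},{"rx":0,"ry":0,"rz":0,"x":0,"y":-1,"z":0,"jaw":1},{"rx":0,"ry":0,"rz":0,"x":0,"y":-1,"z":0,"jaw":1},{"rx":0,"ry":0,"rz":0,"x":0,"y":-1,"z":-0.1,"jaw":1},{"rx":0,"ry":0,"rz":0,"x":0,"y":-1,"z":-0.2,"jaw":1},{"rx":0,"ry":0,"rz":0,"x":0,"y":-1,"z":-0.2,"jaw":1},{"rx":0,"ry":0,"rz":0,"x":0,"y":0,"z":0,"jaw":1}]' && python3 - <<'E'
from h import *
p=camera_params("wrist");cv2.imwrite("pics/w2.png",crop(grab_frame("wrist"),0,0,560,420,1))
np.savez("w2.npz",**p)
print(proj(p,(.4693,-.2,.102)),get_obs()["tcp_pos"])
E
```

```text
[0.57264217 0.24951562 0.07      ] (array([0.57325827, 0.24851545, 0.06717815]), np.float64(0.0005272717444958755))
[0.54346692 0.13381092 0.077     ] (array([0.54213026, 0.13619136, 0.08111057]), np.float64(0.00020135739536787157))
tip [0.4510099  0.14929725 0.077     ]
clock: 2.15
tcp_pos: [0.4821, -0.161, 0.2239]
orientation: [-1.75, -2.609, 0.004]
contact_force: [-0.2, 1.2, 0.8]
grip_width: 0.0856
gripper_force: 0.0
(np.float64(246.92439625889935), np.float64(234.0672039367474)) [ 0.48289846 -0.15810405  0.22410473]
```

View pics/w2.png

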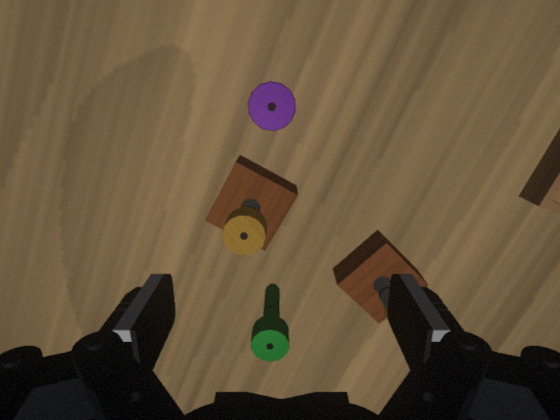

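The wrist view shows brass head top at (243,236), purple (272,106), green (269,345), cone block to the right at (378,285). Refining the brass position.

```bash
python3 - <<'E'
from h import *
p=np.load("w2.npz");T=camera_params("top");S=camera_params("scene")
q=lambda x,y,u,v:(u+(x+.5)/4-.5,v+(y+.5)/4-.5)
X=tri([(p,(243,236)),(T,q(185,186,350,200)),(S,q(145,140,130,220))]);print(X,atz(p,(243,236),.102))
o=get_obs();print(o["tcp_pos"],o["orientation"],(X[0]-o["tcp_pos"])/.06)
E
```

```text
(array([ 0.4683535 , -0.20033628,  0.1056263 ]), np.float64(0.001636468615077064)) [ 0.46707947 -0.20264192  0.102     ]
[ 0.48289846 -0.15810405  0.22410473] [-1.74516953e+00 -2.61163499e+00  1.33008243e-03] [-0.24241604 -0.70387047 -1.97464047]
```

```bash
python3 -m jog '[{"rx":0,"ry":0,"rz":0,"x":-0.25,"y":-0.71,"z":0,"jaw":1},{"rx":0,"ry":0,"rz":0,"x":0,"y":0,"z":-0.6,"jaw":1},{"rx":0,"ry":0,"rz":0,"x":0,"y":0,"z":-0.6,"jaw":1},{"rx":0,"ry":0,"rz":0,"x":0,"y":0,"z":-0.6,"jaw":1},{"rx":0,"ry":0,"rz":0,"x":0,"y":0,"z":-0.5,"jaw":1},{"rx":0,"ry":0,"rz":0,"x":0,"y":0,"z":-0.3,"jaw":1},{"rx":0,"ry":0,"rz":0,"x":0,"y":0,"z":0,"jaw":1},{"rx":0,"ry":0,"rz":0,"x":0,"y":0,"z":0,"jaw":1}]' 60
python3 -m jog '[{"rx":0,"ry":0,"rz":0,"x":0,"y":0,"z":0,"jaw":0},{"rx":0,"ry":0,"rz":0,"x":0,"y":0,"z":0,"jaw":-0.5},{"rx":0,"ry":0,"rz":0,"x":0,"y":0,"z":0,"jaw":-1},{"rx":0,"ry":0,"rz":0,"x":0,"y":0,"z":0,"jaw":-1},{"rx":0,"ry":0,"rz":0,"x":0,"y":0,"z":0,"jaw":-1},{"rx":0,"ry":0,"rz":0,"x":0,"y":0,"z":0,"jaw":-1},{"rx":0,"ry":0,"rz":0,"x":0,"y":0,"z":0,"jaw":-1}]' 60
```

```text
clock: 3.2
tcp_pos: [0.4688, -0.1998, 0.0695]
orientation: [1.741, 2.614, 0.001]
contact_force: [0.6, -0.3, -0.2]
grip_width: 0.0852
gripper_force: 0.0
clock: 4.08
tcp_pos: [0.468, -0.2004, 0.0691]
orientation: [1.743, 2.613, 0.001]
contact_force: [-0.4, -0.1, 4.9]
grip_width: 0.0324
gripper_force: 58.9
```

```bash
python3 -m jog '[{"rx":0,"ry":0,"rz":0,"x":0,"y":0,"z":0.2,"jaw":-1},{"rx":0,"ry":0,"rz":0,"x":0,"y":0,"z":0.3,"jaw":-1},{"rx":0,"ry":0,"rz":0,"x":0,"y":0,"z":0.5,"jaw":-1},{"rx":0,"ry":0,"rz":0,"x":0,"y":0,"z":0.6,"jaw":-1},{"rx":0,"ry":0,"rz":0,"x":0,"y":0,"z":0.5,"jaw":-1},{"rx":0,"ry":0,"rz":0,"x":0.1,"y":0.3,"z":0,"jaw":-1},{"rx":0,"ry":0,"rz":0,"x":0.2,"y":0.6,"z":0,"jaw":-1},{"rx":0,"ry":0,"rz":0,"x":0.2,"y":0.8,"z":0,"jaw":-1}]' 60
python3 -m jog '[{"rx":0,"ry":0,"rz":0,"x":0.2,"y":0.8,"z":0,"jaw":-1},{"rx":0,"ry":0,"rz":0,"x":0.2,"y":0.8,"z":0,"jaw":-1},{"rx":0,"ry":0,"rz":0,"x":0.2,"y":0.8,"z":0,"jaw":-1},{"rx":0,"ry":0,"rz":0,"x":0.2,"y":0.8,"z":0,"jaw":-1},{"rx":0,"ry":0,"rz":0,"x":0.2,"y":0.8,"z":0,"jaw":-1},{"rx":0,"ry":0,"rz":0,"x":0.2,"y":0.5,"z":0,"jaw":-1},{"rx":0,"ry":0,"rz":0,"x":0,"y":0,"z":0,"jaw":-1},{"rx":0,"ry":0,"rz":0,"x":0,"y":0,"z":0,"jaw":-1}]' 60
python3 - <<'E'
from h import *
print(get_obs()["tcp_pos"],get_obs()["orientation"])
w=camera_params("wrist");np.savez("w3.npz",**w)
a=crop(grab_frame("wrist"),160,90,280,210,2);S=camera_params("scene");s=crop(grab_frame("scene"),270,120,80,105,4)
cv2.imwrite("pics/c3.png",cv2.resize(np.hstack([a[:,:480],s]),(800,420)))
print(proj(w,(.573,.2475,.07)),proj(S,(.573,.2475,.07)))
E
```

```text
clock: 5.08
tcp_pos: [0.4979, -0.0981, 0.1955]
orientation: [1.746, 2.611, 0.001]
contact_force: [1.2, 0.4, -0.9]
grip_width: 0.0325
gripper_force: 59.6
clock: 6.08
tcp_pos: [0.5695, 0.1708, 0.1948]
orientation: [1.743, 2.613, -0.001]
contact_force: [0.4, -0.6, -1.4]
grip_width: 0.0322
gripper_force: 59.6
[0.56948313 0.170807   0.19476074] [ 1.74343126e+00  2.61309097e+00 -1.47364044e-03]
(np.float64(328.9923304977861), np.float64(97.25502814415499)) (np.float64(319.3467445547365), np.float64(176.07109955848728))
```

View pics/c3.png

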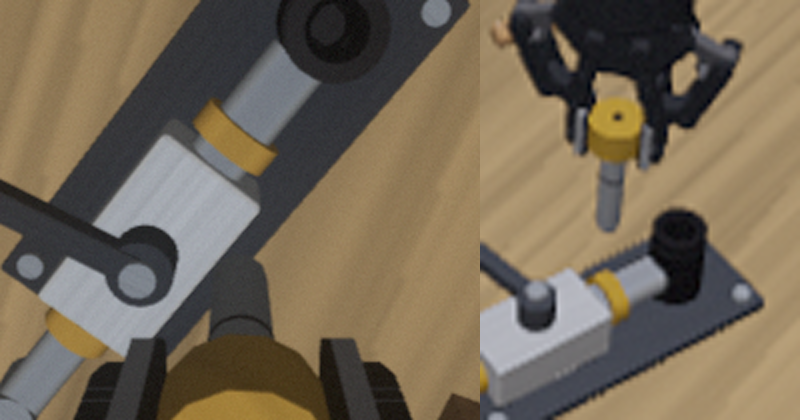

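The view shows the nozzle held upright in the jaws, about 80 mm short in y of the port; the port ring is centred near wrist (326,104), partly cut off by my crop. I take a crop with the whole ring, from the same place.

```bash
python3 - <<'E'
from h import *
a=crop(grab_frame("wrist"),290,65,70,75,8)[:,:];s=grab_frame("scene");s=np.vstack([crop(s,300,165,40,50,6),crop(s,365-80,130,40,50,6)])
cv2.imwrite("pics/c4.png",np.hstack([a,s]));print(a.shape,s.shape)
E
```

```text
(600, 560, 3) (600, 240, 3)
```

View pics/c4.png

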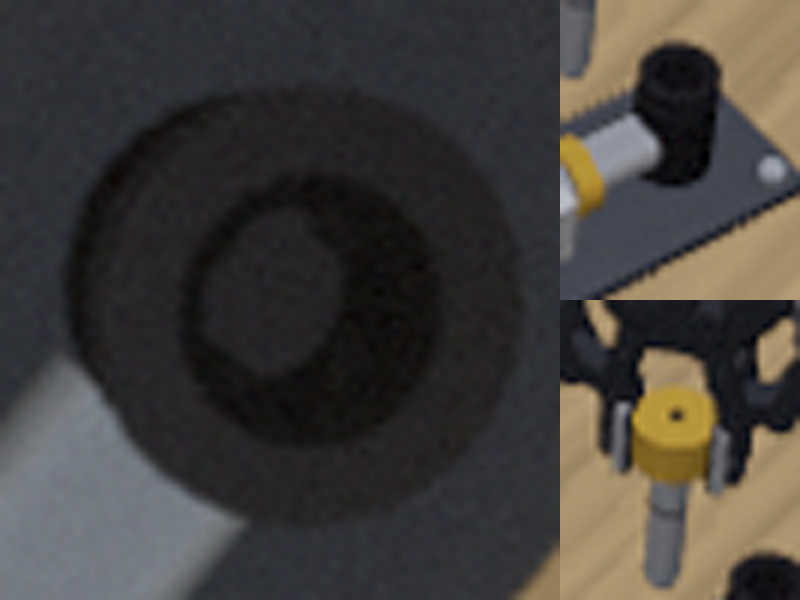

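The crop shows the port's mouth ring centred at crop (311,309), i.e. wrist pixel (328.4,103.2); in scene the mouth is at (319.6,176.3), the nozzle foot near (301.6,176.5) and head top (303.9,148.3).

```bash
python3 - <<'E'
from h import *
w=np.load("w3.npz");S=camera_params("scene")
print(atz(w,(328.4,103.2),.07),tri([(w,(328.4,103.2)),(S,(319.6,176.3))]),atz(S,(319.6,176.3),.07))
t=np.array([.56948,.17081,.19476]);
for d in(-.064,.033):print(proj(S,t+[0,0,d]))
for n,uv in(("foot",(301.6,176.5)),("top",(303.9,148.3))):print(n,atz(S,uv,t[2]+(-.064 if n=="foot" else .033)))
E
```

```text
[0.57428612 0.24374737 0.07      ] (array([0.57468722, 0.24436536, 0.07290424]), np.float64(0.000996763944394956)) [0.57400742 0.24728804 0.07      ]
(np.float64(301.60324966799965), np.float64(176.5157043125388))
(np.float64(303.6433191009478), np.float64(149.0270851768775))
foot [0.56944111 0.17084603 0.13076   ]
top [0.56845421 0.17309354 0.22776   ]
```

```bash
python3 -m jog '[{"rx":0,"ry":0,"rz":0,"x":0.08,"y":0.5,"z":0,"jaw":-1},{"rx":0,"ry":0,"rz":0,"x":0,"y":0.5,"z":0,"jaw":-1},{"rx":0,"ry":0,"rz":0,"x":0,"y":0.26,"z":0,"jaw":-1},{"rx":0,"ry":0,"rz":0,"x":0,"y":0,"z":-0.4,"jaw":-1},{"rx":0,"ry":0,"rz":0,"x":0,"y":0,"z":-0.4,"jaw":-1},{"rx":0,"ry":0,"rz":0,"x":0,"y":0,"z":-0.1,"jaw":-1},{"rx":0,"ry":0,"rz":0,"x":0,"y":0,"z":0,"jaw":-1}]' 60
python3 -m jog '[{"rx":0,"ry":0,"rz":0,"x":0,"y":0,"z":-0.1,"jaw":-1},{"rx":0,"ry":0,"rz":0,"x":0,"y":0,"z":-0.05,"jaw":-1},{"rx":0,"ry":0,"rz":0,"x":0,"y":0,"z":0,"jaw":-1}]' 60
```

```text
clock: 7.15
tcp_pos: [0.5748, 0.2469, 0.1408]
orientation: [1.744, 2.613, -0.001]
contact_force: [0.1, -1.2, -0.6]
grip_width: 0.0324
gripper_force: 59.6
clock: 7.52
tcp_pos: [0.5745, 0.2476, 0.1316]
orientation: [-1.742, -2.614, 0.0]
contact_force: [-0.4, -0.7, -0.8]
grip_width: 0.0323
gripper_force: 59.6
```

```bash
python3 -m jog '[{"rx":0,"ry":0,"rz":0,"x":0,"y":0,"z":-0.05,"jaw":-1},{"rx":0,"ry":0,"rz":0,"x":0,"y":0,"z":-0.05,"jaw":-1},{"rx":0,"ry":0,"rz":0,"x":0,"y":0,"z":0,"jaw":-1}]' 60
python3 -m jog '[{"rx":0,"ry":0,"rz":0,"x":0,"y":0,"z":-0.05,"jaw":-1},{"rx":0,"ry":0,"rz":0,"x":0,"y":0,"z":0,"jaw":-1}]' 60
```

```text
clock: 7.9
tcp_pos: [0.5745, 0.2474, 0.1253]
orientation: [-1.742, -2.614, 0.001]
contact_force: [0.3, -0.1, -0.7]
grip_width: 0.0325
gripper_force: 59.7
clock: 8.15
tcp_pos: [0.5746, 0.2471, 0.1223]
orientation: [1.743, 2.614, -0.001]
contact_force: [0.4, -0.5, -1.7]
grip_width: 0.0328
gripper_force: 59.6
```

```bash
python3 -m jog '[{"rx":0,"ry":0,"rz":0,"x":0,"y":0,"z":-0.1,"jaw":-1},{"rx":0,"ry":0,"rz":0,"x":0,"y":0,"z":-0.1,"jaw":-1},{"rx":0,"ry":0,"rz":0,"x":0,"y":0,"z":0,"jaw":-1}]' 80
python3 -m jog '[{"rx":0,"ry":0,"rz":0,"x":0,"y":0,"z":-0.1,"jaw":-1},{"rx":0,"ry":0,"rz":0,"x":0,"y":0,"z":-0.1,"jaw":-1},{"rx":0,"ry":0,"rz":0,"x":0,"y":0,"z":0,"jaw":-1}]' 80
```

```text
clock: 8.52
tcp_pos: [0.5743, 0.2472, 0.1097]
orientation: [-1.743, -2.614, 0.002]
contact_force: [0.6, -1.4, -1.9]
grip_width: 0.0323
gripper_force: 79.3
clock: 8.9
tcp_pos: [0.5753, 0.2469, 0.0997]
orientation: [1.743, 2.613, 0.001]
contact_force: [-0.7, -4.5, 7.2]
grip_width: 0.0323
gripper_force: 80.2
```

```bash
python3 -m jog '[{"rx":0,"ry":0,"rz":0,"x":0,"y":0,"z":-0.1,"jaw":-1},{"rx":0,"ry":0,"rz":0,"x":0,"y":0,"z":-0.05,"jaw":-1},{"rx":0,"ry":0,"rz":0,"x":0,"y":0,"z":0,"jaw":-1}]' 80
python3 -m jog '[{"rx":0,"ry":0,"rz":0,"x":0,"y":0,"z":-0.05,"jaw":-1},{"rx":0,"ry":0,"rz":0,"x":0,"y":0,"z":0,"jaw":-1}]' 80
```

```text
clock: 9.28
tcp_pos: [0.575, 0.2468, 0.09]
orientation: [1.743, 2.613, 0.0]
contact_force: [0.3, -3.2, 1.4]
grip_width: 0.0318
gripper_force: 79.6
clock: 9.52
tcp_pos: [0.5748, 0.2468, 0.0866]
orientation: [1.743, 2.613, -0.0]
contact_force: [0.8, -4.0, 1.5]
grip_width: 0.0319
gripper_force: 79.6
```

```bash
python3 -m jog '[{"rx":0,"ry":0,"rz":0,"x":0,"y":0,"z":-0.05,"jaw":-1},{"rx":0,"ry":0,"rz":0,"x":0,"y":0,"z":0,"jaw":-1}]' 80
python3 - <<'E'
from h import *
s=grab_frame("scene");cv2.imwrite("pics/c5.png",crop(s,270,110,100,100,6))
print(get_obs()["contact_force"],get_obs()["tcp_pos"])
E
```

```text
clock: 9.78
tcp_pos: [0.5753, 0.2469, 0.086]
orientation: [1.744, 2.613, 0.001]
contact_force: [-7.0, -7.7, 22.6]
grip_width: 0.0318
gripper_force: 82.1
[-5.44883918 -6.52707341 22.53682818] [0.57528904 0.24684048 0.08602762]
```

View pics/c5.png

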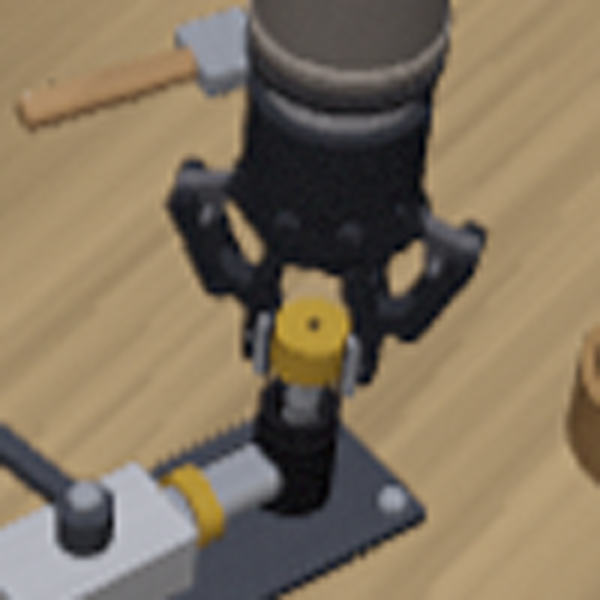

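Scene crop: the nozzle stands in the port with the ring at the mouth, head top at crop (314,323); force jumped to 22 N at the expected height, so it appears to be on the floor. Release and check.

```bash
python3 -m jog '[{"rx":0,"ry":0,"rz":0,"x":0,"y":0,"z":-0.02,"jaw":-1},{"rx":0,"ry":0,"rz":0,"x":0,"y":0,"z":0,"jaw":-1},{"rx":0,"ry":0,"rz":0,"x":0,"y":0,"z":0,"jaw":-0.2},{"rx":0,"ry":0,"rz":0,"x":0,"y":0,"z":0,"jaw":0.5},{"rx":0,"ry":0,"rz":0,"x":0,"y":0,"z":0,"jaw":1},{"rx":0,"ry":0,"rz":0,"x":0,"y":0,"z":0,"jaw":1},{"rx":0,"ry":0,"rz":0,"x":0,"y":0,"z":0.3,"jaw":1},{"rx":0,"ry":0,"rz":0,"x":0,"y":0,"z":0.7,"jaw":1}]' 
python3 -m jog '[{"rx":0,"ry":0,"rz":0,"x":0,"y":0,"z":0.6,"jaw":0},{"rx":0,"ry":0,"rz":0,"x":-0.3,"y":-0.6,"z":0.1,"jaw":-1},{"rx":0,"ry":0,"rz":0,"x":-0.6,"y":-0.6,"z":0,"jaw":-1},{"rx":0,"ry":0,"rz":0,"x":-0.2,"y":0,"z":0,"jaw":-1},{"rx":0,"ry":0,"rz":0,"x":0,"y":0,"z":0,"jaw":-1},{"rx":0,"ry":0,"rz":0,"x":0,"y":0,"z":0,"jaw":-1}]' 
python3 - <<'E'
from h import *
S=camera_params("scene");o=get_obs();print(o["contact_force"],o["tcp_pos"],o["grip_width"])
s=grab_frame("scene");cv2.imwrite("pics/c6.png",crop(s,240,120,100,100,6))
for z in(.119,.125):print(z,proj(S,(.5745,.247,z)))
print("crop px head:",[(np.array(proj(S,(.5745,.247,z)))-[240,120]+.5)*6 for z in(.119,.07)])
E
```

```text
clock: 10.82
tcp_pos: [0.5735, 0.2472, 0.1422]
orientation: [-1.742, -2.613, 0.005]
contact_force: [0.2, 0.3, 0.9]
grip_width: 0.0854
gripper_force: 0.0
clock: 11.58
tcp_pos: [0.5096, 0.1769, 0.185]
orientation: [1.74, 2.615, 0.002]
contact_force: [-0.0, 1.0, -0.2]
grip_width: -0.0002
gripper_force: 0.0
[-0.00325861  1.00905835 -0.1794246 ] [0.50960922 0.176884   0.18497518] -0.00023509831665391218
0.119 (np.float64(321.14191927824345), np.float64(163.80357626521803))
0.125 (np.float64(321.32647670185486), np.float64(162.204581810482))
crop px head: [array([489.85151567, 265.82145759]), array([481.09268844, 341.70741164])]
```

View pics/c6.png

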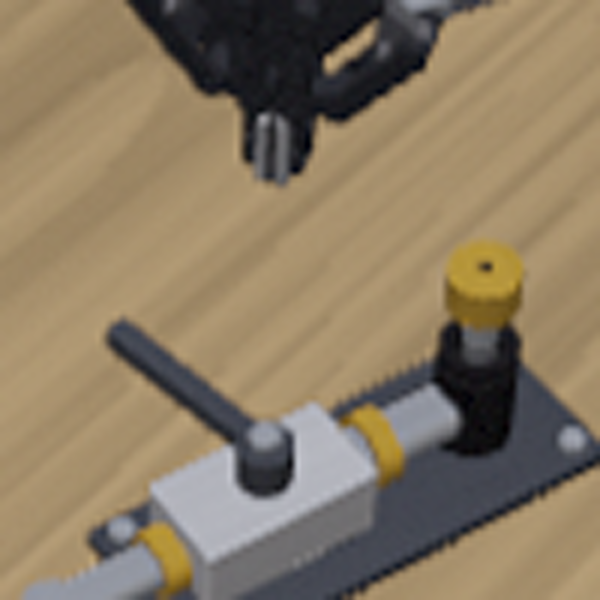

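The nozzle's head top is at crop (485,266), right where a fully home nozzle projects (490,266), and the handle is still at its shut position. I now plan the swing of the handle.

```bash
python3 - <<'E'
from h import *
o=get_obs();hub=np.array([.5427,.1362]);yaw=-.278
R=np.array([[np.cos(yaw),-np.sin(yaw)],[np.sin(yaw),np.cos(yaw)]])
P=o["tcp_pos"][:2];print(P,o["tcp_pos"][2])
for th,off in[(.14,.042),(.14,.022)]+[(t,.020) for t in(.3,.45,.6,.75,.9,1.05,1.2,1.35,1.5,1.57)]:
    r=.072;T=hub+R@np.array([-r*np.cos(th)-off*np.sin(th),-r*np.sin(th)+off*np.cos(th)])
    print(th,T.round(4),((T-P)/.06).round(2));P=T
E
```

```text
[0.50955582 0.17670831] 0.18470746992082399
0.14 [0.4772 0.1877] [-0.54  0.18]
0.14 [0.4744 0.1679] [-0.05 -0.33]
0.3 [0.4703 0.1546] [-0.07 -0.22]
0.45 [0.4683 0.1436] [-0.03 -0.18]
0.6 [0.4681 0.1324] [-0.   -0.19]
0.75 [0.4695 0.1213] [ 0.02 -0.19]
0.9 [0.4725 0.1105] [ 0.05 -0.18]
1.05 [0.4772 0.1003] [ 0.08 -0.17]
1.2 [0.4833 0.0909] [ 0.1  -0.16]
1.35 [0.4907 0.0825] [ 0.12 -0.14]
1.5 [0.4993 0.0754] [ 0.14 -0.12]
1.57 [0.5037 0.0725] [ 0.07 -0.05]
```

```bash
python3 -m jog '[{"rx":0,"ry":0,"rz":0,"x":-0.54,"y":0.18,"z":0,"jaw":-1},{"rx":0,"ry":0,"rz":0,"x":0,"y":0,"z":-0.6,"jaw":-1},{"rx":0,"ry":0,"rz":0,"x":0,"y":0,"z":-0.6,"jaw":-1},{"rx":0,"ry":0,"rz":0,"x":0,"y":0,"z":-0.6,"jaw":-1},{"rx":0,"ry":0,"rz":0,"x":0,"y":0,"z":-0.3,"jaw":-1},{"rx":0,"ry":0,"rz":0,"x":0,"y":0,"z":0,"jaw":-1}]'
python3 -m jog '[{"rx":0,"ry":0,"rz":0,"x":-0.05,"y":-0.33,"z":0,"jaw":-1},{"rx":0,"ry":0,"rz":0,"x":-0.07,"y":-0.22,"z":0,"jaw":-1},{"rx":0,"ry":0,"rz":0,"x":-0.03,"y":-0.18,"z":0,"jaw":-1},{"rx":0,"ry":0,"rz":0,"x":0,"y":-0.19,"z":0,"jaw":-1},{"rx":0,"ry":0,"rz":0,"x":0,"y":0,"z":0,"jaw":-1}]'
```

```text
clock: 12.38
tcp_pos: [0.4759, 0.1864, 0.057]
orientation: [-1.741, -2.614, 0.004]
contact_force: [0.1, 0.1, 0.1]
grip_width: 0.0001
gripper_force: 0.0
clock: 13.0
tcp_pos: [0.467, 0.1299, 0.0585]
orientation: [-1.745, -2.612, 0.001]
contact_force: [-0.8, 0.6, 0.6]
grip_width: 0.0001
gripper_force: 0.0
```

```bash
python3 -m jog '[{"rx":0,"ry":0,"rz":0,"x":0.03,"y":-0.19,"z":0,"jaw":-1},{"rx":0,"ry":0,"rz":0,"x":0.06,"y":-0.18,"z":0,"jaw":-1},{"rx":0,"ry":0,"rz":0,"x":0.08,"y":-0.17,"z":0,"jaw":-1},{"rx":0,"ry":0,"rz":0,"x":0.1,"y":-0.16,"z":0,"jaw":-1},{"rx":0,"ry":0,"rz":0,"x":0.12,"y":-0.14,"z":0,"jaw":-1}]'
python3 -m jog '[{"rx":0,"ry":0,"rz":0,"x":0.14,"y":-0.12,"z":0,"jaw":-1},{"rx":0,"ry":0,"rz":0,"x":0.05,"y":-0.03,"z":0,"jaw":-1},{"rx":0,"ry":0,"rz":0,"x":0,"y":0,"z":0,"jaw":-1}]'
```

```text
clock: 13.62
tcp_pos: [0.4906, 0.0801, 0.0582]
orientation: [-1.742, -2.613, 0.001]
contact_force: [-0.8, 2.8, -0.2]
grip_width: -0.0004
gripper_force: 1.1
clock: 14.0
tcp_pos: [0.5023, 0.0712, 0.0583]
orientation: [1.743, 2.613, -0.0]
contact_force: [-0.2, -0.3, 0.1]
grip_width: 0.0
gripper_force: 0.0
```

```bash
python3 - <<'E'
from h import *
S=camera_params("scene");s=grab_frame("scene");cv2.imwrite("pics/c7.png",crop(s,220,130,130,110,5))
hub=np.array([.5427,.1362]);yaw=-.278
for th in(1.0,1.35,1.57):
    a=np.pi+yaw+th;print(th,((np.array(proj(S,(*(hub+.095*np.array([np.cos(a),np.sin(a)])),.077)))-[220,130]+.5)*5).round())
E
```

```text
1.0 [138. 320.]
1.35 [149. 369.]
1.57 [167. 398.]
```

View pics/c7.png

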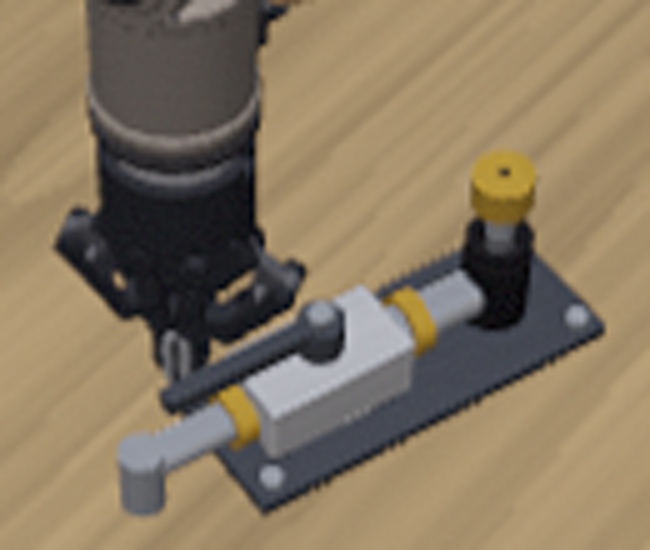

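The picture shows the handle tip at crop (170,400), matching about 1.5 rad (1.57 projects to 167,398), with the nozzle still home. One small nudge to the stop, then back off.

```bash
python3 -m jog '[{"rx":0,"ry":0,"rz":0,"x":0.06,"y":-0.02,"z":0,"jaw":-1},{"rx":0,"ry":0,"rz":0,"x":0,"y":0,"z":0,"jaw":-1}]'
python3 -m jog '[{"rx":0,"ry":0,"rz":0,"x":-0.3,"y":0.08,"z":0,"jaw":-1},{"rx":0,"ry":0,"rz":0,"x":-0.3,"y":0.08,"z":0.2,"jaw":-1},{"rx":0,"ry":0,"rz":0,"x":0,"y":0,"z":0.7,"jaw":-1},{"rx":0,"ry":0,"rz":0,"x":0,"y":0,"z":0.7,"jaw":-1},{"rx":0,"ry":0,"rz":0,"x":0,"y":0,"z":0.4,"jaw":-1},{"rx":0,"ry":0,"rz":0,"x":0,"y":0,"z":0,"jaw":-1},{"rx":0,"ry":0,"rz":0,"x":0,"y":0,"z":0,"jaw":-1}]'
python3 - <<'E'
from h import *
cv2.imwrite("pics/c8.png",crop(grab_frame("scene"),220,130,130,110,5))
E
```

```text
clock: 14.3
tcp_pos: [0.5034, 0.071, 0.058]
orientation: [-1.739, -2.611, 0.004]
contact_force: [-5.8, 1.7, 4.5]
grip_width: 0.0
gripper_force: 3.3
clock: 15.18
tcp_pos: [0.4692, 0.0801, 0.1778]
orientation: [-1.742, -2.614, 0.001]
contact_force: [0.2, 0.2, -0.3]
grip_width: 0.0001
gripper_force: 0.0
```

View pics/c8.png

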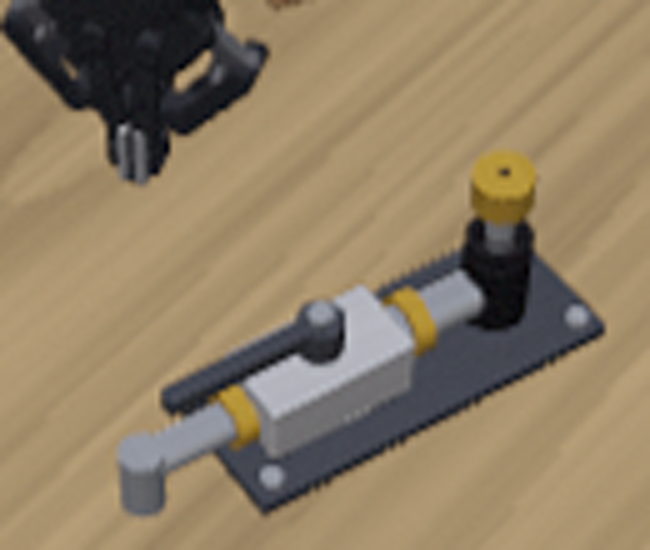

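The handle is at its stop (tip at crop 170,399; the force rose at the end), parallel to the pipe. The nozzle stands home in the port and the arm is clear.

```bash
python3 -c "
from bench import r
print(r.hand_in())"
```

```text
the job is handed in; nothing more can be done
None
```

The flat-topped nozzle is fully home in the port, the valve handle was then swung open to its stop, the arm is clear of everything, and the job is handed in (no verdict was returned).

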